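# Set a worn torch slide by its handwheel and pin it to the bracket

## Task

Set the cross slide on the bench: turn its handwheel anticlockwise (seen from above) until the dial line is well past the red mark and the carriage has gone beyond its place, then come back clockwise and stop with the line on the red mark, so that the rack's backlash is taken up and the brass guide stands over the bracket's pilot hole. Then take the orange-handled pin from the wooden block, push it down through the guide into the pilot hole until its collar sits flat on the guide, and let go. Leave the wheel on its mark and the other tools where they are.

Things in the scene. Friction and masses are not known exactly. Their poses are not given: they have to be found in the camera images.
- wheel_grip (a point): Hub of the handwheel: on its vertical axis, at the height to grip. An aluminium disc 96 mm across, 12 mm thick, with a black upright grip bar across its middle (70 mm long, 16 wide, 34 high; its top is 11 mm above this point, the disc's top 23 mm below). The axes turn with the wheel: x along the bar to the end with the white line, z up. The wheel stays where it is left.
- handwheel: The same wheel; origin on its axis, under the disc, 35 mm below the hub point; same axes. At the start its line stands 1.1 to 2.4 rad clockwise (from above) of the red mark, so it must first turn anticlockwise; its stop is 1.4 rad anticlockwise of the mark. Keep the grasp centred on the axis and turn about it.
- carriage: Carriage with the brass guide. Between wheel and carriage there are 0.4 rad of lost motion (wheel turns light, about 0.03 N m, carriage stands still); beyond that the wheel drags it (about 0.2 N m), 20 mm per rad: wheel anticlockwise moves it along +y of pilot, clockwise along -y. Its origin is at bench level, 105 mm in +x and 70 mm in -y from the guide; axes as pilot.
- dial_line (a point): The white line on the wheel: the point at the disc's rim, 48 mm from the axis, at the disc's top. A white stripe on top of the grip bar points the same way.
- red_mark (a point): The fixed red pointer beside the dial: the point 48 mm from the wheel's axis where the dial line must stand (the two points then coincide). The pointer block itself is just outside the rim, 7 mm high. Axes as pilot.
- guide_mouth (a point): Centre of the upper mouth of the upright brass guide tube on the carriage: outside 26 mm, bore 12 mm, 30 mm long. Axes as pilot. When the dial line is brought onto the mark by a clockwise turn with the backlash taken up, it stands exactly above pilot. The carriage arm, 13 mm lower and 24 mm wide, holds it from the +x side of pilot.
- pilot (a point): Centre of the 15 mm through hole in the top flange (5 mm thick) of the steel bracket in front of the slide, at the flange's upper face, 42 mm below the guide's mouth; open space below. Axes of the whole fixed slide unit: y along the carriage's travel, away from the handwheel; z up.
- pin_center (a point): The pin to use, standing upright in the wooden block: this point is the centre of its orange round handle (16 mm across, 50 mm high), on its axis. Below the handle a steel collar 24 mm across and 4 mm thick, then a steel rod 8 mm across and 70 mm long with a chamfered tip. z points up along the pin. 70 g, varying.
- pin_collar (a point): The underside of that pin's collar, on its axis, 29 mm below the handle's centre; in the block it rests on the block's top.
- pin_tip (a point): The lower tip of that pin's rod, 99 mm below the handle's centre.
- pin_block: Fixed wooden block 160 x 55 x 85 mm with three 14 mm holes 55 mm apart in a row along its x axis, a pin in each in any order; origin at the centre of its underside.
- thick_pin_center (a point): Blue-handled pin (rod 12 mm thick) in the same block, not to be used; centre of its handle, same handle and collar as the orange one.
- short_pin_center (a point): Grey-handled pin (short rod) in the same block, not to be used; centre of its handle, same handle and collar as the orange one.
- wrench: Steel wrench lying on the bench, to be left alone.
- hammer: Hammer lying on the bench, to be left alone.
- wire_brush: Brush lying behind the slide, to be left alone.
- spray_can: Blue can, 62 mm across and 170 mm high, standing on the right; to be left alone; origin at its foot.
- paste_jar: White jar with a red lid, 60 mm across and 60 mm high, to be left alone; origin at its foot.
Mind the look-alikes: they are no part of the job. What is shaped like the part that bears pin_center but purple is not meant.

How it is judged:
On the way, in this order (a step that is already met when the one before it is completed fails the run):
1. the carriage has been driven beyond its place: the guide is more than 2.5 mm past the pilot hole, away from the handwheel (y of guide_mouth in the frame of pilot above 0.0025 m), for 0.05 s.
2. back on the mark with the backlash taken up: dial line within 4 mm of the red mark and, at once, the guide within 2.5 mm of the pilot hole's axis (distance between dial_line and red_mark below 0.004 m and horizontal distance between guide_mouth and pilot below 0.0025 m), for 0.2 s.
At the end, for the whole second after the job is handed in: The dial line is within 4 mm of the red mark and the guide within 2.5 mm of the pilot hole's axis (only true together when the last turn was clockwise); the orange pin stands upright in guide and pilot hole, its collar within 2 mm of the guide's mouth (all of step 2 and z of pin_collar in the frame of guide_mouth between -0.003 and 0.002 m and horizontal distance between pin_collar and guide_mouth below 0.004 m and horizontal distance between pin_tip and pilot below 0.006 m and angle between pin_center's own z axis and vertical below 0.07 rad); the robot touches nothing.
It fails at once if another pin or a bystander is moved more than 20 mm (distance of any of thick_pin_center, short_pin_center, wrench, hammer, wire_brush, spray_can, paste_jar from where it was at the start of the episode above 0.02 m).
It also fails if it takes over 62 s, if anything falls off the work surface, if the arm or the gripper's body presses on something with over 40 N, if the wrist force passes 120 N, or if a joint passes its speed limit or range.

## Robot

A 6-joint arm with a two-finger parallel gripper is mounted at the origin on the work surface. World frame = base frame: x ahead of the robot, y to its left, z up, the work surface at z = 0. Lengths are in m, angles in rad, forces in N, time in s.
With the tool pointing down it reaches from about 0.25 to 0.8 m from the base axis. Payload 8.5 kg.
Tool frame: the origin (TCP) lies at the very end of the fingers, on their centre line; the grasp point (between the pads) lies 19 mm behind it; z points along the fingers, x is the direction in which the jaws open and shut, and the axes are right-handed (so a half turn about z gives the same grasp; the last joint's range is limited). The gripper opens to 85 mm and grips with 20 to 120 N. Pads are 22 mm wide; open, the fingers measure 114 mm over their backs; the gripper's body (76 mm by 85 mm) begins 54 mm behind the grasp point. The pads swing forward as they close: fully open they stand 13 mm farther back than shut.
Start: joints at [-1.278, 0.238, -0.013, 1.319, 0, 1.571], TCP at [0.152, -0.503, 0.231] pointing down, gripper open.
Joint ranges: [-2.66, 2.66], [-1.03, 1.9], [-1.14, 1.46], [-1.82, 2.27], [-1.45, 1.34], [-3.14, 3.14]. Speed limits (rad/s): [2.22, 2.22, 2.79, 3.14, 3.14, 3.14].

## Interface

Orientations are given as a unit quaternion [w, x, y, z].
In Python, from workcell import arm gives the robot as it stands. The module is installed in compiled form; this text tells all that it offers.
- The arm moves only by the tool play_rows, never from a script. Its argument "commands" is a list of rows, each an object of numbers: "dx", "dy", "dz": the shift along the tool's x, y, z each as a share of 50 cm, from -1 to 1; "rx", "ry", "rz": the turn, a rotation vector about the tool's x, y, z each as a share of 90 degrees, from -1 to 1; "fingers": the gripper's target within -1 to 1 (shut at 1, half-way at 0, fully open at -1). In form: [{"dx": .., "dy": .., "dz": .., "rx": .., "ry": .., "rz": .., "fingers": ..}, ...]. A call has 1 to 12 rows; each row is the pose to reach, as a shift and turn from the pose commanded when the call began, along the tool's axes at that moment; what a row does not reach only later rows make up. A row lasts 1/8 s, in which the tool goes at most 62.5 mm and 10.7 degrees, less where a joint would pass 70% of its speed; a pose out of reach is approached as far as the arm can. A call with a number of a shift or a turn outside -1 to 1 is refused whole. A call with a gripper value outside its range is refused whole. The fingers move at their own pace and stop on an object; the grip force is fixed at half the most. Time passes only in rows, so rows that repeat a pose let the fingers close. It gives the time, the measured TCP pose, the force and the opening at its end, in the units of the state.
- arm.state(): the state, without advancing time (a new reading comes with each control period).
- arm.get_image(name): name is "side" or "top"; returns the picture (480x640x3 uint8, red, green, blue); there is no depth.
- arm.camera_params(name): a dict with "fov_y" (degrees; the focal length in pixels is half the picture's height over the tangent of half this angle, whatever the lens; pixels are square), "cx", "cy" (the principal point, pixels), "xyz" and "rotation" of the camera in the world. Camera axes: x right, y down, z forward; pixel columns grow to the right and rows downward; lengths in m; the calibration is good to about 2 mm. A picture is of the moment at which its call begins. camera_params takes no time and is no camera call.
- arm.hand_in(): hands the job in, once; it reports no verdict.
The state is a dict: "time": time; "joint_positions": joint angles; "qd": joint speeds; "effort": joint torques, N m; "eef_pos": TCP position; "tool_rot": TCP orientation; "ft_force": force on the tool from outside, world axes, zero at the start; "wrist_torque": the same for the moment, N m; "width": finger opening in m.
Only numpy, scipy, OpenCV 4.12 (cv2) and the standard library are available. Lean on these libraries where they do the work, as an engineer would, in place of code of your own. Each camera call takes 0.05 s, during which the arm holds its last target.

## Working session

There is one attempt and no reset: what is moved stays moved. The work goes in short steps, Python scripts to look and compute and a tool call to move; the robot and the scene stay as the last step left them, time stands still between calls to the robot, and variables do not carry over. Pictures are saved under pics/ and viewed, and the job is handed in when it is done.

Besides the shell and the picture viewer there is one more tool, called after "Emit:" by a JSON object that holds its "fn" and its "kwargs", one argument or row to a line. play_rows: Moves the arm, as the interface text tells. Its arguments: {"type":"object","properties":{"commands":{"type":"array","items":{"type":"object","properties":{"dx":{"type":"number"},"dy":{"type":"number"},"dz":{"type":"number"},"rx":{"type":"number"},"ry":{"type":"number"},"rz":{"type":"number"},"fingers":{"type":"number"}}}}},"required":["commands"]}

```bash
mkdir -p pics; python3 - <<'E'
from workcell import arm
import cv2
for n in("side","top"):
    cv2.imwrite(f"pics/{n}0.png",arm.get_image(n)[:,:,::-1]); print(n,arm.camera_params(n))
print(arm.state())
E
```

```text
side {'fov_y': 57.67929145840665, 'cx': 324.77812236314185, 'cy': 235.49181646401303, 'xyz': array([ 0.36951116, -0.62127735,  0.77278341]), 'rotation': array([-0.352663  ,  0.91893559, -0.16382536,  0.06593512])}
top {'fov_y': 50.6995109653914, 'cx': 315.2005247194217, 'cy': 246.64301916594744, 'xyz': array([ 0.47486597, -0.07216069,  1.13510278]), 'rotation': array([-0.02972608,  0.71003838, -0.70276233,  0.03296927])}
{'time': 0.1, 'joint_positions': array([-1.27801278e+00,  2.38732288e-01, -1.42031461e-02,  1.31920292e+00,
        9.61716129e-07,  1.57077977e+00]), 'qd': array([-0.00060906, -0.00175945,  0.00084282,  0.00116711, -0.00096523,
        0.00036677]), 'effort': array([ 5.09282540e-05, -5.39720607e+01,  3.46997738e+01,  1.34263944e-02,
       -5.94327685e-05,  2.36623708e-05]), 'eef_pos': array([ 0.15141172, -0.50228247,  0.23072296]), 'tool_rot': array([-4.00581855e-04,  8.02693497e-01, -5.96391397e-01, -5.38325137e-04]), 'ft_force': array([0.22872235, 0.00646584, 0.44676375]), 'wrist_torque': array([ 0.01348872,  0.03125704, -0.06060548]), 'width': 0.08534826281463606}
```

View pics/side0.png

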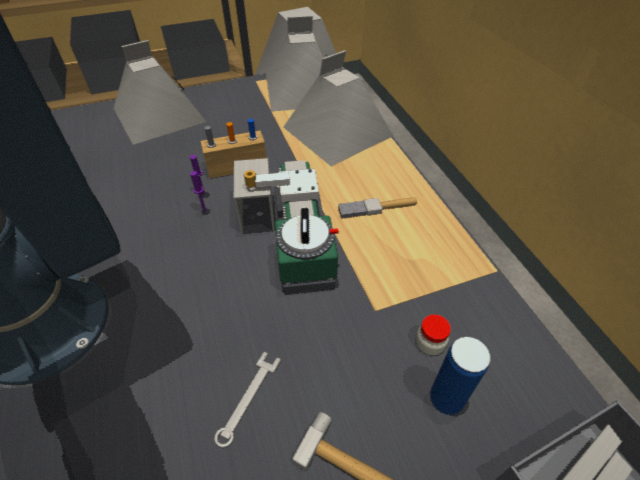

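View pics/top0.png

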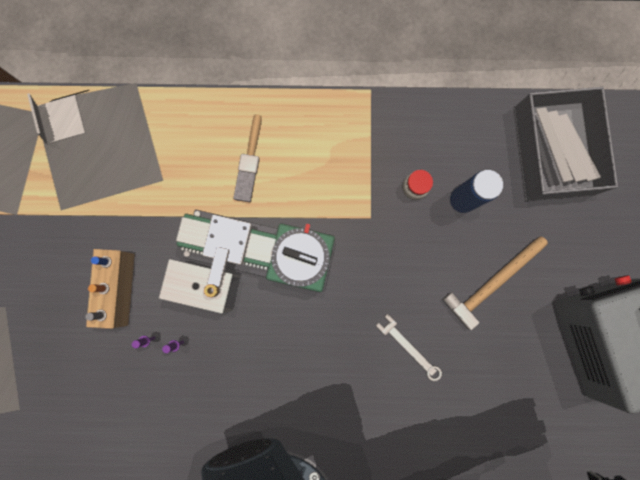

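```bash
python3 - <<'E'
import cv2
t=cv2.imread('pics/top0.png');s=cv2.imread('pics/side0.png')
cv2.imwrite('pics/topz.png',cv2.resize(t[190:350,80:350],None,fx=2.9,fy=2.9,interpolation=cv2.INTER_CUBIC))
cv2.imwrite('pics/sidez.png',cv2.resize(s[110:300,180:350],None,fx=3.1,fy=3.1,interpolation=cv2.INTER_CUBIC))
E
cat > h.py <<'E'
import numpy as np,cv2
from scipy.spatial.transform import Rotation as R
from workcell import arm
def cam(n):
    p=arm.camera_params(n);w,x,y,z=p['rotation']
    return p['cx'],p['cy'],240/np.tan(np.radians(p['fov_y']/2)),np.array(p['xyz']),R.from_quat([x,y,z,w]).as_matrix()
def ray(n,u,v):
    cx,cy,f,c,M=cam(n);return c,M@np.array([(u-cx)/f,(v-cy)/f,1.])
def onz(n,uv,z):
    c,d=ray(n,*uv);return c+d*(z-c[2])/d[2]
def proj(n,P):
    cx,cy,f,c,M=cam(n);q=M.T@(np.array(P)-c);return np.array([cx+f*q[0]/q[2],cy+f*q[1]/q[2]])
def tri(a,b):
    A=np.zeros((3,3));B=np.zeros(3);L=[]
    for n,uv in(('top',a),('side',b)):
        c,d=ray(n,*uv);d=d/np.linalg.norm(d);Q=np.eye(3)-np.outer(d,d);A+=Q;B+=Q@c
    P=np.linalg.solve(A,B);return P,proj('top',P)-a,proj('side',P)-b
def blob(img,lo,hi,roi):
    x0,y0,x1,y1=roi
    h=cv2.cvtColor(img[y0:y1,x0:x1],cv2.COLOR_BGR2HSV)
    m=cv2.inRange(h,np.array(lo),np.array(hi));n,l,st,c=cv2.connectedComponentsWithStats(m)
    return sorted([(int(st[i,4]),(c[i]+[x0,y0]).round(2).tolist(),(st[i,:4]+[x0,y0,0,0]).tolist()) for i in range(1,n) if st[i,4]>3],key=lambda a:-a[0])
E
```

```text
(no output)
```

View pics/topz.png

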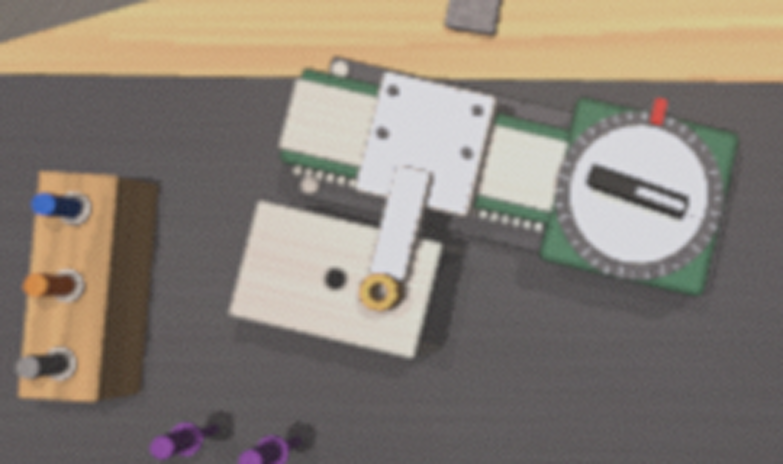

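View pics/sidez.png

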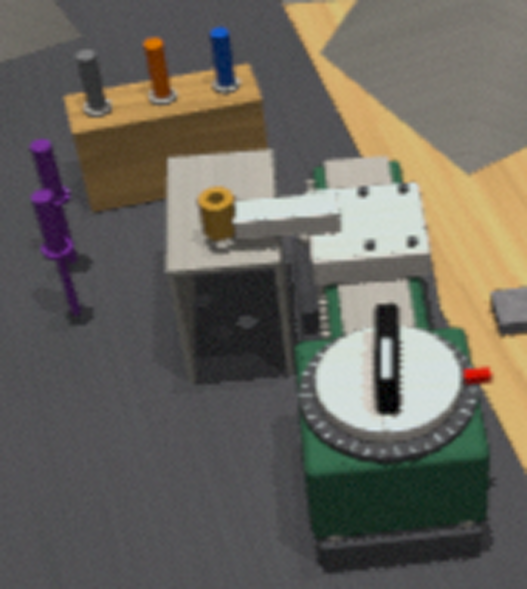

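```bash
python3 - <<'E'
from h import *
t=cv2.imread('pics/top0.png');s=cv2.imread('pics/side0.png')
for nm,im,n in(('top',t,0),('side',s,1)):
    R1=(80,190,350,350) if n==0 else(180,110,350,300)
    print(nm,'red',blob(im,(0,150,100),(5,255,255),R1)[:3],blob(im,(172,150,80),(180,255,255),R1)[:3])
    print(' orange',blob(im,(6,150,80),(16,255,255),R1)[:4])
    print(' brass',blob(im,(17,130,80),(30,255,255),R1)[:4])
    print(' blue',blob(im,(105,120,40),(130,255,255),R1)[:3])
    R2=(260,215,335,295) if n==0 else(270,200,340,265)
    print(' white',blob(im,(0,0,165),(180,40,255),R2)[:4])
    print(' black',blob(im,(0,0,0),(180,255,45),R2)[:4])
E
```

```text
top red [(20, [306.65, 228.3], [305, 225, 4, 8])] []
 orange [(81, [95.62, 287.93], [89, 285, 16, 7])]
 brass []
 blue [(78, [97.96, 260.5], [91, 257, 16, 7])]
 white [(1438, [299.81, 256.65], [277, 233, 47, 48]), (321, [265.99, 247.9], [260, 235, 16, 27]), (38, [307.5, 258.0], [300, 255, 16, 7])]
 black []
side red [(32, [333.41, 230.53], [330, 229, 8, 5])] []
 orange [(102, [230.45, 131.1], [226, 122, 9, 19]), (7, [337.0, 232.0], [335, 230, 4, 4]), (4, [335.5, 228.0], [334, 228, 4, 1])]
 brass [(1479, [231.61, 152.51], [201, 131, 65, 46]), (145, [249.59, 178.03], [244, 170, 11, 17])]
 blue [(95, [251.31, 127.15], [248, 119, 7, 19])]
 white [(1229, [303.78, 227.44], [282, 201, 46, 48]), (34, [304.0, 225.18], [303, 220, 3, 12])]
 black [(135, [304.86, 225.94], [302, 209, 7, 34]), (113, [320.1, 262.38], [296, 259, 41, 6]), (34, [279.79, 213.91], [277, 211, 6, 7]), (25, [308.12, 257.8], [300, 256, 18, 4])]
```

```bash
python3 - <<'E'
from h import *
t=cv2.imread('pics/top0.png');s=cv2.imread('pics/side0.png')
def ell(im,roi,ctr):
    x0,y0,x1,y1=roi
    k=4
    c=cv2.resize(im[y0:y1,x0:x1],None,fx=k,fy=k,interpolation=cv2.INTER_CUBIC)
    h=cv2.cvtColor(c,cv2.COLOR_BGR2HSV);m=cv2.inRange(h,np.array((0,0,150)),np.array((180,50,255)))
    m=cv2.morphologyEx(m,cv2.MORPH_OPEN,np.ones((9,9)))
    n,l,st,cc=cv2.connectedComponentsWithStats(m)
    i=1+np.argmax(st[1:,4]);pts=cv2.convexHull(np.argwhere(l==i)[:,::-1].astype(np.int32).reshape(-1,1,2))
    e=cv2.fitEllipse(pts);cv2.ellipse(c,e,(0,0,255),1)
    return ((np.array(e[0])+.5)/k-.5+[x0,y0]),np.array(e[1])/k,e[2],c
a,ax,_,c1=ell(t,(272,228,330,286),None);print(a,ax)
b,bx,_,c2=ell(s,(272,213,336,262),None);print(b,bx)
cv2.imwrite('pics/ell.png',np.hstack([cv2.resize(c1,(320,320)),cv2.resize(c2,(400,320))]))
print('disc',tri(a,b))
st=([307.5,258.0],[304,225.18]);print('stripe',tri(*map(np.array,st)))
print('red',tri(np.array([306.65,228.3]),np.array([333.41,230.53])))
print('orange',tri(np.array([95.62,287.93]),np.array([230.45,131.1])))
print('blue',tri(np.array([97.96,260.5]),np.array([251.31,127.15])))
E
```

```text
[299.75084877 256.44472885] [47.97527695 48.2530365 ]
[304.21384811 230.33408165] [38.1762352  47.20542526]
disc (array([ 0.54369606, -0.04533937,  0.12258456]), array([-0.14326061,  0.5964254 ]), array([ 0.60008512, -0.08040356]))
stripe (array([ 0.53873931, -0.06128817,  0.15541162]), array([-0.12659557,  0.52568662]), array([ 0.53320284, -0.07096252]))
red (array([ 0.60205076, -0.05841649,  0.11359033]), array([-0.12072986,  0.43509371]), array([ 0.44074746, -0.06360036]))
orange (array([0.47750706, 0.36433116, 0.11095365]), array([-0.05272591,  0.23499882]), array([ 0.18673572, -0.01163923]))
blue (array([0.53264181, 0.36189367, 0.11192072]), array([-0.06294172,  0.26796094]), array([ 0.21144468, -0.01731712]))
```

View pics/ell.png

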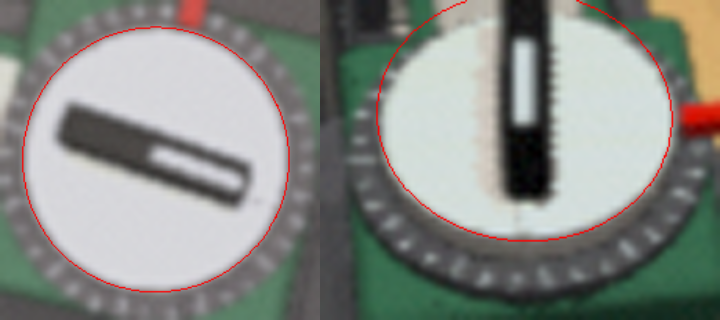

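```bash
cat >> h.py <<'E'
def stripe(im,roi):
    x0,y0,x1,y1=roi;k=6
    c=cv2.resize(im[y0:y1,x0:x1],None,fx=k,fy=k,interpolation=cv2.INTER_CUBIC)
    return c,k
E
python3 - <<'E'
from h import *
t=cv2.imread('pics/top0.png')
ax=onz('top',(299.75,256.44),.1225);print('axis',ax)
st=onz('top',(307.5,258.),.156);print('stripe',st,np.degrees(np.arctan2(*(st-ax)[[1,0]])))
# bar ends by dark+stripe: ink = low value or inside
k=6;c=cv2.resize(t[228:286,272:330],None,fx=k,fy=k,interpolation=cv2.INTER_CUBIC)
g=cv2.cvtColor(c,cv2.COLOR_BGR2GRAY);m=(g<130).astype(np.uint8)
Y,X=np.mgrid[:m.shape[0],:m.shape[1]];m[np.hypot(X-28*k,Y-28.5*k)>21*k]=0
pts=cv2.convexHull(np.argwhere(m>0)[:,::-1].astype(np.int32).reshape(-1,1,2));r=cv2.minAreaRect(pts);print(r)
bp=((cv2.boxPoints(r)+.5)/k-.5+[272,228]);W=np.array([onz('top',p,.156) for p in bp]);print(W, W.mean(0))
for i in range(4):
    d=W[(i+1)%4]-W[i];print(np.linalg.norm(d),np.degrees(np.arctan2(d[1],d[0])))
rd=onz('top',(306.65,228.3),.122);print('red',rd,np.degrees(np.arctan2(*(rd-ax)[[1,0]])),np.linalg.norm(rd[:2]-ax[:2]))
# slide direction: guide, brass
b=cv2.resize(t[280:300,200:225],None,fx=24,fy=24,interpolation=cv2.INTER_CUBIC);cv2.imwrite('pics/br.png',b)
s=cv2.imread('pics/side0.png');b=cv2.resize(s[160:195,235:265],None,fx=16,fy=16,interpolation=cv2.INTER_CUBIC);cv2.imwrite('pics/brs.png',b)
E
```

```text
axis [ 0.54491137 -0.04560688  0.1225    ]
stripe [ 0.53972326 -0.06152814  0.156     ] -108.04875009840657
((166.67523193359375, 168.66622924804688), (213.5452880859375, 51.358638763427734), 18.954233169555664)
[[ 0.54702903 -0.01038223  0.156     ]
 [ 0.56283135 -0.01552176  0.156     ]
 [ 0.54103893 -0.08104215  0.156     ]
 [ 0.52529474 -0.07581669  0.156     ]] [ 0.54404851 -0.04569071  0.156     ]
0.01661709824388151 -18.01655283501256
0.06904947236412319 -108.39738847639948
0.016588700031150296 161.63914740225195
0.0689496058908879 71.62590765727026
red [ 0.60188879 -0.05876254  0.122     ] -13.001324220439132 0.058476472695283
```

View pics/br.png

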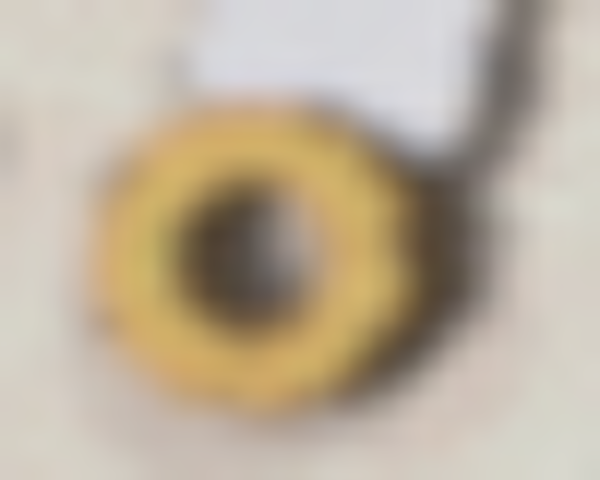

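View pics/brs.png

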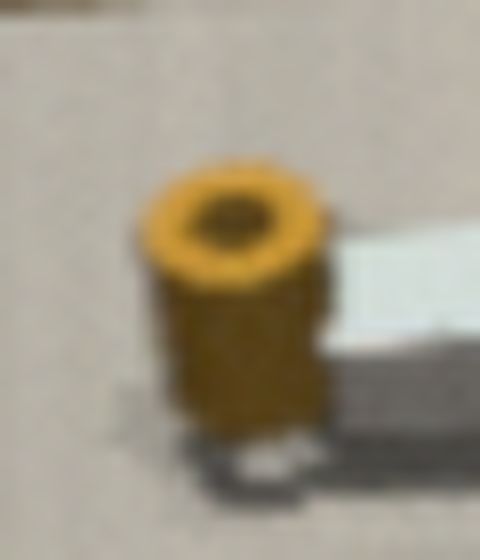

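```bash
cat >> h.py <<'E'
def rel(pos,yaw,cur=None,curyaw=None):
    """share values for target TCP pos & yaw(deg) of tool x, tool down"""
    s=arm.state();w,x,y,z=s['tool_rot'];M=R.from_quat([x,y,z,w])
    if cur is None:cur=s['eef_pos']
    y0=np.radians(yaw);T=R.from_matrix(np.array([[np.cos(y0),np.sin(y0),0],[np.sin(y0),-np.cos(y0),0],[0,0,-1]]))
    d=M.inv().apply(np.array(pos)-cur)/.5;r=(M.inv()*T).as_rotvec()/(np.pi/2)
    print('d',d.round(4),'r',r.round(4));return d,r
def st():
    s=arm.state();w,x,y,z=s['tool_rot'];M=R.from_quat([x,y,z,w]).as_matrix()
    print('t',round(s['time'],2),'pos',s['eef_pos'].round(4),'yaw',np.degrees(np.arctan2(M[1,0],M[0,0])).round(2),'tilt',np.degrees(np.arccos(-M[2,2])).round(2),'F',s['ft_force'].round(1),'T',s['wrist_torque'].round(2),'w',s['width'].round(4),'q',s['joint_positions'].round(2))
E
python3 - <<'E'
from h import *
st();rel((.5443,-.0456,.21),-18.2)
E
```

```text
Traceback (most recent call last):
  File "h.py", line 36, in st
    print('t',round(s['time'],2),'pos',s['eef_pos'].round(4),'yaw',np.degrees(np.arctan2(M[1,0],M[0,0])).round(2),'tilt',np.degrees(np.arccos(-M[2,2])).round(2),'F',s['ft_force'].round(1),'T',s['wrist_torque'].round(2),'w',s['width'].round(4),'q',s['joint_positions'].round(2))
                                                                                                                                                                                                                               ^^^^^^^^^^^^^^^^
AttributeError: 'float' object has no attribute 'round'
```

```bash
sed -i "s/s\['width'\].round(4)/round(float(s['width']),4)/" h.py
python3 - <<'E'
from h import *
st();rel((.5443,-.0456,.21),-18.2)
E
```

```text
t 0.1 pos [ 0.1514 -0.5023  0.2307] yaw -73.22 tilt 0.08 F [0.2 0.  0.4] T [ 0.01  0.03 -0.06] w 0.0853 q [-1.28  0.24 -0.01  1.32  0.    1.57]
d [-0.6476 -1.016   0.0423] r [-4.000e-04  8.000e-04 -6.114e-01]
```

Emit:
{"fn": "play_rows", "kwargs": {
  "commands": [
    {"dx":-0.64,"dy":-1,"dz":0.02,"rz":-0.61,"fingers":-1},
    {"dx":-0.64,"dy":-1,"dz":0.02,"rz":-0.61,"fingers":-1},
    {"dx":-0.64,"dy":-1,"dz":0.02,"rz":-0.61,"fingers":-1},
    {"dx":-0.64,"dy":-1,"dz":0.02,"rz":-0.61,"fingers":-1},
    {"dx":-0.64,"dy":-1,"dz":0.02,"rz":-0.61,"fingers":-1},
    {"dx":-0.64,"dy":-1,"dz":0.02,"rz":-0.61,"fingers":-1},
    {"dx":-0.64,"dy":-1,"dz":0.02,"rz":-0.61,"fingers":-1},
    {"dx":-0.64,"dy":-1,"dz":0.02,"rz":-0.61,"fingers":-1},
    {"dx":-0.64,"dy":-1,"dz":0.02,"rz":-0.61,"fingers":-1},
    {"dx":-0.64,"dy":-1,"dz":0.02,"rz":-0.61,"fingers":-1},
    {"dx":-0.64,"dy":-1,"dz":0.02,"rz":-0.61,"fingers":-1},
    {"dx":-0.64,"dy":-1,"dz":0.02,"rz":-0.61,"fingers":-1}
  ]
}}

```text
invalid input
```

```bash
python3 - <<'E'
from h import *
st();rel((.5443,-.0456,.13),-18.2)
E
```

```text
t 0.1 pos [ 0.1514 -0.5023  0.2307] yaw -73.22 tilt 0.08 F [0.2 0.  0.4] T [ 0.01  0.03 -0.06] w 0.0853 q [-1.28  0.24 -0.01  1.32  0.    1.57]
d [-0.6474 -1.016   0.2023] r [-4.000e-04  8.000e-04 -6.114e-01]
```

Emit:
{"fn": "play_rows", "kwargs": {
  "commands": [
    {"dx":-0.64,"dy":-0.99,"dz":0.02,"rx":0,"ry":0,"rz":-0.61,"fingers":-1},
    {"dx":-0.64,"dy":-0.99,"dz":0.02,"rx":0,"ry":0,"rz":-0.61,"fingers":-1},
    {"dx":-0.64,"dy":-0.99,"dz":0.02,"rx":0,"ry":0,"rz":-0.61,"fingers":-1},
    {"dx":-0.64,"dy":-0.99,"dz":0.02,"rx":0,"ry":0,"rz":-0.61,"fingers":-1},
    {"dx":-0.64,"dy":-0.99,"dz":0.02,"rx":0,"ry":0,"rz":-0.61,"fingers":-1},
    {"dx":-0.64,"dy":-0.99,"dz":0.02,"rx":0,"ry":0,"rz":-0.61,"fingers":-1},
    {"dx":-0.64,"dy":-0.99,"dz":0.02,"rx":0,"ry":0,"rz":-0.61,"fingers":-1},
    {"dx":-0.64,"dy":-0.99,"dz":0.02,"rx":0,"ry":0,"rz":-0.61,"fingers":-1},
    {"dx":-0.64,"dy":-0.99,"dz":0.02,"rx":0,"ry":0,"rz":-0.61,"fingers":-1},
    {"dx":-0.64,"dy":-0.99,"dz":0.02,"rx":0,"ry":0,"rz":-0.61,"fingers":-1},
    {"dx":-0.64,"dy":-0.99,"dz":0.02,"rx":0,"ry":0,"rz":-0.61,"fingers":-1}
  ]
}}

```text
time: 1.48
eef_pos: [0.5338, -0.0517, 0.2205]
tool_rot: [-0.0, 0.987, -0.158, -0.001]
ft_force: [-0.4, -0.7, 0.6]
width: 0.0851
```

```bash
python3 - <<'E'
from h import *
st();rel((.5443,-.0456,.13),-18.2)
E
```

```text
t 1.48 pos [ 0.5338 -0.0517  0.2205] yaw -18.15 tilt 0.07 F [-0.4 -0.7  0.6] T [-0.03 -0.01 -0.02] w 0.0851 q [-0.1   0.26 -0.01  1.3   0.    1.79]
d [ 0.0163 -0.0182  0.1809] r [0.     0.0008 0.0005]
```

Emit:
{"fn": "play_rows", "kwargs": {
  "commands": [
    {"dx":0.016,"dy":-0.018,"dz":0.1,"rx":0,"ry":0,"rz":0,"fingers":-0.5},
    {"dx":0.016,"dy":-0.018,"dz":0.18,"rx":0,"ry":0,"rz":0,"fingers":0},
    {"dx":0.016,"dy":-0.018,"dz":0.18,"rx":0,"ry":0,"rz":0,"fingers":0.2},
    {"dx":0.016,"dy":-0.018,"dz":0.18,"rx":0,"ry":0,"rz":0,"fingers":0.2}
  ]
}}

```text
time: 1.98
eef_pos: [0.5438, -0.048, 0.1328]
tool_rot: [-0.0, 0.987, -0.16, 0.001]
ft_force: [0.2, -0.1, 1.1]
width: 0.0339
```

```bash
python3 - <<'E'
from h import *
st()
s=arm.get_image('side')[:,:,::-1];t=arm.get_image('top')[:,:,::-1]
cv2.imwrite('pics/g1.png',np.hstack([cv2.resize(s[150:300,230:380],None,fx=2.6,fy=2.6),cv2.resize(t[180:330,220:370],None,fx=2.6,fy=2.6)]))
E
```

```text
t 1.98 pos [ 0.5438 -0.048   0.1328] yaw -18.37 tilt 0.07 F [ 0.2 -0.1  1.1] T [ 0.   -0.01 -0.01] w 0.0339 q [-0.09  0.32 -0.15  1.09 -0.    1.8 ]
```

View pics/g1.png

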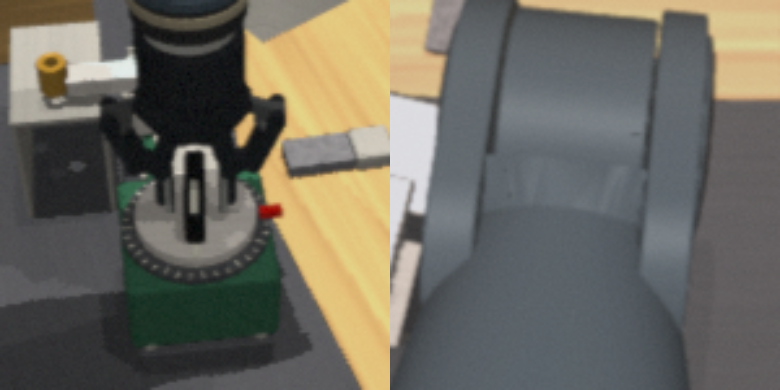

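Emit:
{"fn": "play_rows", "kwargs": {
  "commands": [
    {"dx":0,"dy":0,"dz":0,"rx":0,"ry":0,"rz":0,"fingers":0.2},
    {"dx":0,"dy":0,"dz":0,"rx":0,"ry":0,"rz":0,"fingers":0.2}
  ]
}}

```text
time: 2.33
eef_pos: [0.5438, -0.0474, 0.1321]
tool_rot: [-0.0, 0.987, -0.159, 0.001]
ft_force: [0.0, -0.7, 0.2]
width: 0.0341
```

```bash
python3 - <<'E'
from h import *
st();rel((.5443,-.0456,.13),-18.2)
E
```

```text
t 2.33 pos [ 0.5438 -0.0474  0.1321] yaw -18.33 tilt 0.07 F [ 0.  -0.7  0.2] T [-0.02 -0.07 -0.01] w 0.0341 q [-0.09  0.32 -0.15  1.09  0.    1.8 ]
d [-0.0003 -0.0037  0.0042] r [-0.0002 -0.0007 -0.0014]
```

Emit:
{"fn": "play_rows", "kwargs": {
  "commands": [
    {"dx":0,"dy":-0.004,"dz":0.004,"rx":0,"ry":0,"rz":0,"fingers":0.2},
    {"dx":0,"dy":-0.004,"dz":0.004,"rx":0,"ry":0,"rz":0,"fingers":1},
    {"dx":0,"dy":-0.004,"dz":0.004,"rx":0,"ry":0,"rz":0,"fingers":1},
    {"dx":0,"dy":-0.004,"dz":0.004,"rx":0,"ry":0,"rz":0,"fingers":1},
    {"dx":0,"dy":-0.004,"dz":0.004,"rx":0,"ry":0,"rz":0,"fingers":1}
  ]
}}

```text
time: 2.95
eef_pos: [0.5435, -0.0451, 0.1293]
tool_rot: [-0.0, 0.987, -0.159, -0.001]
ft_force: [-4.7, 2.5, 5.1]
width: 0.015
```

```bash
python3 - <<'E'
from h import *
st();rel((.5443,-.0456,.13),-18.2)
E
```

```text
t 2.95 pos [ 0.5435 -0.0451  0.1293] yaw -18.32 tilt 0.07 F [-4.7  2.5  5.1] T [ 0.63  0.99 -0.04] w 0.015 q [-0.08  0.33 -0.16  1.09  0.    1.81]
d [ 0.0017  0.0004 -0.0013] r [-0.0002  0.0007 -0.0013]
```

Emit:
{"fn": "play_rows", "kwargs": {
  "commands": [
    {"dx":-0.001,"dy":0,"dz":0,"rx":0,"ry":0,"rz":-0.05,"fingers":1},
    {"dx":-0.001,"dy":0,"dz":0,"rx":0,"ry":0,"rz":-0.1,"fingers":1},
    {"dx":-0.001,"dy":0,"dz":0,"rx":0,"ry":0,"rz":-0.2,"fingers":1},
    {"dx":-0.001,"dy":0,"dz":0,"rx":0,"ry":0,"rz":-0.3,"fingers":1},
    {"dx":-0.001,"dy":0,"dz":0,"rx":0,"ry":0,"rz":-0.4,"fingers":1},
    {"dx":-0.001,"dy":0,"dz":0,"rx":0,"ry":0,"rz":-0.4,"fingers":1}
  ]
}}

```text
time: 3.7
eef_pos: [0.5435, -0.045, 0.1294]
tool_rot: [-0.0, 0.988, 0.153, -0.0]
ft_force: [-3.4, 2.6, 3.7]
width: 0.0153
```

```bash
python3 - <<'E'
from h import *
st()
E
```

```text
t 3.7 pos [ 0.5435 -0.045   0.1294] yaw 17.63 tilt 0.04 F [-3.4  2.6  3.7] T [0.67 0.76 0.05] w 0.0153 q [-0.08  0.33 -0.16  1.09  0.    1.18]
```

Emit:
{"fn": "play_rows", "kwargs": {
  "commands": [
    {"dx":0,"dy":0,"dz":0,"rx":0,"ry":0,"rz":-0.1,"fingers":1},
    {"dx":0,"dy":0,"dz":0,"rx":0,"ry":0,"rz":-0.2,"fingers":1},
    {"dx":0,"dy":0,"dz":0,"rx":0,"ry":0,"rz":-0.3,"fingers":1},
    {"dx":0,"dy":0,"dz":0,"rx":0,"ry":0,"rz":-0.4,"fingers":1},
    {"dx":0,"dy":0,"dz":0,"rx":0,"ry":0,"rz":-0.5,"fingers":1},
    {"dx":0,"dy":0,"dz":0,"rx":0,"ry":0,"rz":-0.6,"fingers":1},
    {"dx":0,"dy":0,"dz":0,"rx":0,"ry":0,"rz":-0.7,"fingers":1},
    {"dx":0,"dy":0,"dz":0,"rx":0,"ry":0,"rz":-0.8,"fingers":1},
    {"dx":0,"dy":0,"dz":0,"rx":0,"ry":0,"rz":-0.8,"fingers":1}
  ]
}}

```text
time: 4.82
eef_pos: [0.5432, -0.0449, 0.1293]
tool_rot: [-0.001, 0.71, 0.704, 0.0]
ft_force: [-5.6, 3.2, 4.7]
width: 0.0152
```

```bash
python3 - <<'E'
from h import *
st()
s=arm.get_image('side')[:,:,::-1]
cv2.imwrite('pics/g2.png',cv2.resize(s[150:300,230:380],None,fx=3.6,fy=3.6))
E
```

```text
t 4.83 pos [ 0.5432 -0.0449  0.1293] yaw 89.57 tilt 0.06 F [-5.6  3.2  4.7] T [ 0.74  1.03 -0.01] w 0.0152 q [-0.08  0.33 -0.16  1.09  0.   -0.08]
```

View pics/g2.png

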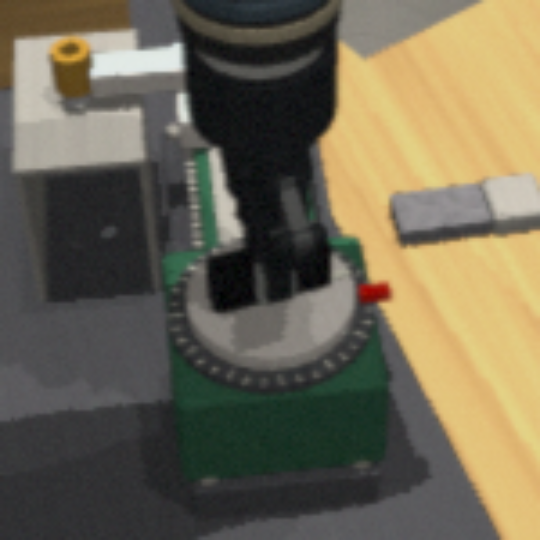

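Emit:
{"fn": "play_rows", "kwargs": {
  "commands": [
    {"dx":0,"dy":0,"dz":0,"rx":0,"ry":0,"rz":-0.1,"fingers":1},
    {"dx":0,"dy":0,"dz":0,"rx":0,"ry":0,"rz":-0.2,"fingers":1},
    {"dx":0,"dy":0,"dz":0,"rx":0,"ry":0,"rz":-0.3,"fingers":1},
    {"dx":0,"dy":0,"dz":0,"rx":0,"ry":0,"rz":-0.36,"fingers":1},
    {"dx":0,"dy":0,"dz":0,"rx":0,"ry":0,"rz":-0.36,"fingers":1},
    {"dx":0,"dy":0,"dz":0,"rx":0,"ry":0,"rz":-0.36,"fingers":1}
  ]
}}

```text
time: 5.62
eef_pos: [0.5431, -0.045, 0.1293]
tool_rot: [-0.001, 0.486, 0.874, 0.0]
ft_force: [-4.7, 1.9, 4.4]
width: 0.0152
```

```bash
python3 - <<'E'
from h import *
st()
t=arm.get_image('top')[:,:,::-1]
s=arm.get_image('side')[:,:,::-1]
cv2.imwrite('pics/t3.png',t);cv2.imwrite('pics/s3.png',s)
cv2.imwrite('pics/g3.png',np.hstack([cv2.resize(s[150:300,230:380],None,fx=2.6,fy=2.6),cv2.resize(t[200:350,150:300],None,fx=2.6,fy=2.6)]))
E
```

```text
t 5.62 pos [ 0.5431 -0.045   0.1293] yaw 121.84 tilt 0.06 F [-4.7  1.9  4.4] T [0.72 1.07 0.03] w 0.0152 q [-0.08  0.33 -0.16  1.09  0.   -0.64]
```

View pics/g3.png

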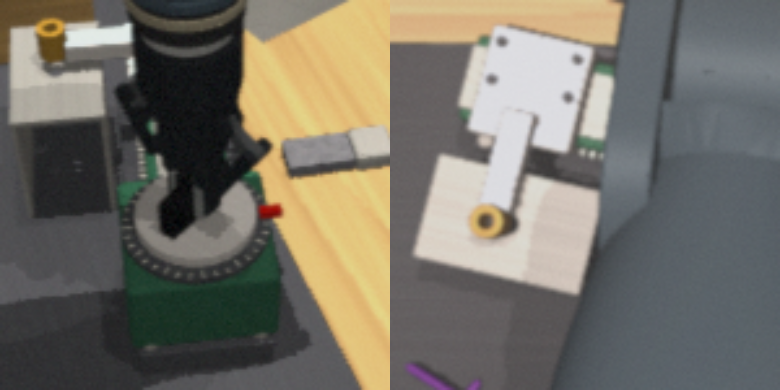

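```bash
cat >> h.py <<'E'
def dark(im,roi,thr):
    x0,y0,x1,y1=roi;k=8
    g=cv2.cvtColor(cv2.resize(im[y0:y1,x0:x1],None,fx=k,fy=k,interpolation=cv2.INTER_CUBIC),cv2.COLOR_BGR2GRAY)
    m=(g<thr).astype(np.uint8);n,l,s,c=cv2.connectedComponentsWithStats(m)
    return [(s[i,4]/k/k,((c[i]+.5)/k-.5+[x0,y0]).round(2)) for i in range(1,n) if s[i,4]>100]
def yel(im,roi,side=False):
    x0,y0,x1,y1=roi;k=8
    h=cv2.cvtColor(cv2.resize(im[y0:y1,x0:x1],None,fx=k,fy=k,interpolation=cv2.INTER_CUBIC),cv2.COLOR_BGR2HSV)
    m=cv2.inRange(h,np.array((12,90,150)),np.array((32,255,255)))
    p=cv2.convexHull(np.argwhere(m>0)[:,::-1].astype(np.int32).reshape(-1,1,2));e=cv2.fitEllipse(p)
    return ((np.array(e[0])+.5)/k-.5+[x0,y0]).round(2),(np.array(e[1])/k).round(2)
E
python3 - <<'E'
from h import *
t0=cv2.imread('pics/top0.png');s0=cv2.imread('pics/side0.png');t=cv2.imread('pics/t3.png');s=cv2.imread('pics/s3.png')
a=yel(t0,(200,280,222,300));b=yel(s0,(238,164,262,182));print(a,b,tri(a[0],b[0]))
p=dark(t0,(188,278,203,293),110);print('pilot0',p)
a3=yel(t,(176,275,198,297));b3=yel(s,(238,150,262,176));print(a3,b3,tri(a3[0],b3[0]))
E
```

```text
(array([210.08, 290.31]), array([12.49, 12.85])) (array([249.17, 173.49]), array([ 7.48, 11.93])) (array([0.47486757, 0.12500071, 0.15723639]), array([-0.06699271,  0.33079137]), array([ 0.29777192, -0.02714139]))
pilot0 [(np.float64(33.359375), array([195.23, 285.75]))]
(array([186.69, 284.77]), array([12.68, 12.82])) (array([248.86, 160.17]), array([ 7.15, 12.29])) (array([0.48511296, 0.17014116, 0.15751184]), array([-0.05918906,  0.28227969]), array([ 0.24669816, -0.02149564]))
```

```bash
python3 - <<'E'
from h import *
P=onz('top',(195.23,285.75),.1152);print('pilot',P)
g0=onz('top',(210.08,290.31),.1573);g3=onz('top',(186.69,284.77),.1573);print(g0,g3)
d=(g3-g0)[:2];L=np.linalg.norm(d);d/=L;print(L,np.degrees(np.arctan2(d[1],d[0])),'past pilot',(g3-P)[:2]@d,'lateral',np.cross(d,(P-g3)[:2]))
E
```

```text
pilot [0.4843364  0.16336348 0.1152    ]
[0.47550181 0.12487733 0.1573    ] [0.48565736 0.17009763 0.1573    ]
0.04634663373754967 77.3425581172381 past pilot 0.006859944222017076 lateral -0.00018673896976336302<stdin>:4: DeprecationWarning: Arrays of 2-dimensional vectors are deprecated. Use arrays of 3-dimensional vectors instead. (deprecated in NumPy 2.0)
```

Emit:
{"fn": "play_rows", "kwargs": {
  "commands": [
    {"dx":0,"dy":0,"dz":0,"rx":0,"ry":0,"rz":0.1,"fingers":1},
    {"dx":0,"dy":0,"dz":0,"rx":0,"ry":0,"rz":0.2,"fingers":1},
    {"dx":0,"dy":0,"dz":0,"rx":0,"ry":0,"rz":0.3,"fingers":1},
    {"dx":0,"dy":0,"dz":0,"rx":0,"ry":0,"rz":0.38,"fingers":1},
    {"dx":0,"dy":0,"dz":0,"rx":0,"ry":0,"rz":0.44,"fingers":1},
    {"dx":0,"dy":0,"dz":0,"rx":0,"ry":0,"rz":0.48,"fingers":1},
    {"dx":0,"dy":0,"dz":0,"rx":0,"ry":0,"rz":0.48,"fingers":1},
    {"dx":0,"dy":0,"dz":0,"rx":0,"ry":0,"rz":0.48,"fingers":1}
  ]
}}

```text
time: 6.72
eef_pos: [0.5433, -0.045, 0.1293]
tool_rot: [-0.001, 0.774, 0.634, -0.0]
ft_force: [-5.1, 3.0, 6.0]
width: 0.015
```

```bash
cat >> h.py <<'E'
def guide(k):
    st();t=arm.get_image('top')[:,:,::-1].copy();s=arm.get_image('side')[:,:,::-1].copy()
    cv2.imwrite(f'pics/t{k}.png',t);cv2.imwrite(f'pics/s{k}.png',s)
    a=yel(t,(178,275,204,297));b=yel(s,(238,150,262,178));g=onz('top',a[0],.1573)
    d=np.array([.2191,.9757]);P=np.array([.48434,.16336])
    print(a,b,'guide',g,'y rel',(g[:2]-P)@d,'tri',tri(a[0],b[0])[0])
E
python3 - <<'E'
from h import *
guide(4)
E
```

```text
t 6.72 pos [ 0.5433 -0.045   0.1293] yaw 78.64 tilt 0.06 F [-5.1  3.   6. ] T [ 0.81  0.92 -0.01] w 0.015 q [-0.08  0.33 -0.16  1.09  0.    0.12]
(array([190.37, 285.57]), array([12.65, 12.86])) (array([248.86, 162.13]), array([ 7.52, 11.7 ])) guide [0.48419582 0.162983   0.1573    ] y rel -0.00039942544094245504 tri [0.48352766 0.16299624 0.15773204]
```

Emit:
{"fn": "play_rows", "kwargs": {
  "commands": [
    {"dx":0,"dy":0,"dz":0,"rx":0,"ry":0,"rz":0,"fingers":0.2},
    {"dx":0,"dy":0,"dz":0,"rx":0,"ry":0,"rz":0,"fingers":0.1},
    {"dx":0,"dy":0,"dz":0,"rx":0,"ry":0,"rz":0,"fingers":0.1},
    {"dx":0,"dy":0,"dz":-0.1,"rx":0,"ry":0,"rz":0,"fingers":0.1},
    {"dx":0,"dy":0,"dz":-0.2,"rx":0,"ry":0,"rz":0,"fingers":0.1},
    {"dx":0,"dy":0,"dz":-0.28,"rx":0,"ry":0,"rz":0,"fingers":0.1},
    {"dx":0,"dy":0,"dz":-0.28,"rx":0,"ry":0,"rz":0,"fingers":0.1}
  ]
}}

```text
time: 7.7
eef_pos: [0.5453, -0.0455, 0.2725]
tool_rot: [0.002, 0.773, 0.635, 0.002]
ft_force: [1.0, -0.2, -0.2]
width: 0.0388
```

```bash
python3 - <<'E'
from h import *
st();guide(5)
t=cv2.imread('pics/t5.png');s=cv2.imread('pics/s5.png')
cv2.imwrite('pics/g5.png',np.hstack([cv2.resize(s[110:300,190:380],None,fx=2.1,fy=2.1),cv2.resize(t[200:350,80:230],(399,399))]))
# pins: collars and handle tops
t0=cv2.imread('pics/top0.png');s0=cv2.imread('pics/side0.png')
cv2.imwrite('pics/pins.png',np.hstack([cv2.resize(t0[275:300,80:120],(400,250),interpolation=cv2.INTER_CUBIC),cv2.resize(s0[118:145,215:255],(400,270),interpolation=cv2.INTER_CUBIC)[:250]]))
E
```

```text
t 7.7 pos [ 0.5453 -0.0455  0.2725] yaw 78.84 tilt 0.34 F [ 1.  -0.2 -0.2] T [ 0.02 -0.02  0.06] w 0.0388 q [-0.08  0.26  0.12  1.43 -0.    0.11]
t 7.7 pos [ 0.5453 -0.0455  0.2725] yaw 78.84 tilt 0.34 F [ 1.  -0.2 -0.2] T [ 0.02 -0.02  0.06] w 0.0388 q [-0.08  0.26  0.12  1.43 -0.    0.11]
(array([190.36, 285.55]), array([12.64, 12.8 ])) (array([248.88, 162.01]), array([ 7.19, 11.54])) guide [0.48423395 0.16300342 0.1573    ] y rel -0.00037114695935115395 tri [0.4835821  0.16292293 0.15810732]
```

View pics/g5.png

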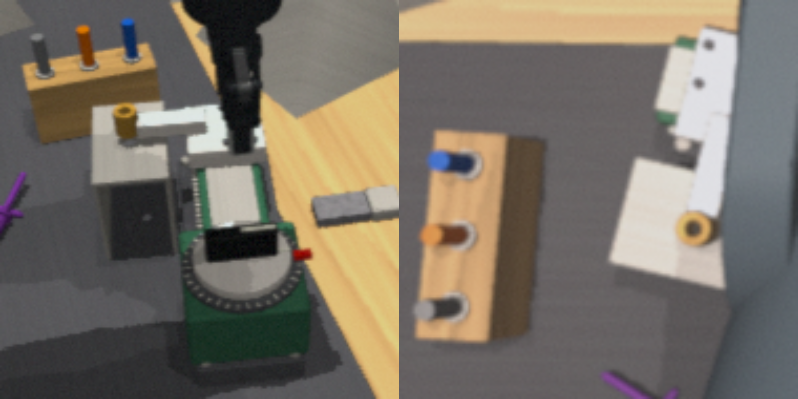

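View pics/pins.png

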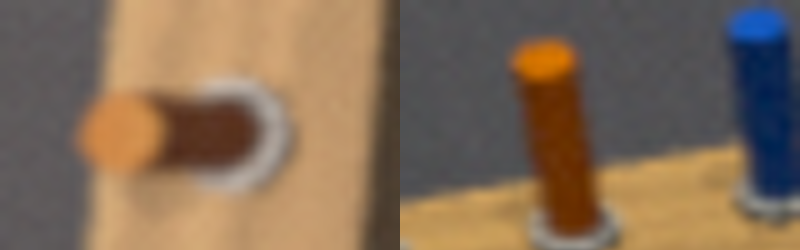

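```bash
python3 - <<'E'
from h import *
a=(91.75,287.75);b=(229.0,123.6)
print(tri(np.array(a),np.array(b)),onz('top',a,.139),onz('side',b,.139))
# collar ring top at z=.089; px
c=(80+235/10-.5,275+134/10-.5);print('collar',onz('top',c,.089))
# block orientation via three pins' handles tops
t=cv2.imread('pics/top0.png')
for z,uv in((.139,(93.2,260.2)),):print(onz('top',uv,z))
# guide alternate heights, blue/grey blobs
print(blob(t,(105,120,40),(130,255,255),(80,240,130,330))[:1], blob(t,(0,0,60),(180,60,150),(84,305,108,326))[:2])
E
```

```text
(array([0.47736195, 0.36155626, 0.13543192]), array([-0.09355271,  0.41732461]), array([ 0.32959886, -0.01968578])) [0.47816795 0.35986558 0.139     ] [0.47595311 0.3562515  0.139     ]
collar [0.47825996 0.35848129 0.089     ]
[0.53213431 0.35966941 0.139     ]
[(78, [97.96, 260.5], [91, 257, 16, 7])] [(145, [90.61, 314.7], [84, 305, 21, 21])]
```

```bash
python3 - <<'E'
from h import *
rel((.478,.3593,.22),90)
E
```

```text
d [ 0.7686 -0.2857  0.0982] r [ 0.0003 -0.     -0.1239]
```

Emit:
{"fn": "play_rows", "kwargs": {
  "commands": [
    {"dx":0.769,"dy":-0.286,"dz":0,"rx":0,"ry":0,"rz":-0.124,"fingers":0.1},
    {"dx":0.769,"dy":-0.286,"dz":0,"rx":0,"ry":0,"rz":-0.124,"fingers":0.1},
    {"dx":0.769,"dy":-0.286,"dz":0.05,"rx":0,"ry":0,"rz":-0.124,"fingers":0.1},
    {"dx":0.769,"dy":-0.286,"dz":0.098,"rx":0,"ry":0,"rz":-0.124,"fingers":0.1},
    {"dx":0.769,"dy":-0.286,"dz":0.098,"rx":0,"ry":0,"rz":-0.124,"fingers":0.1},
    {"dx":0.769,"dy":-0.286,"dz":0.098,"rx":0,"ry":0,"rz":-0.124,"fingers":0.1},
    {"dx":0.769,"dy":-0.286,"dz":0.098,"rx":0,"ry":0,"rz":-0.124,"fingers":0.1},
    {"dx":0.769,"dy":-0.286,"dz":0.098,"rx":0,"ry":0,"rz":-0.124,"fingers":0.1},
    {"dx":0.769,"dy":-0.286,"dz":0.098,"rx":0,"ry":0,"rz":-0.124,"fingers":0.1}
  ]
}}

```text
time: 8.93
eef_pos: [0.4771, 0.3589, 0.2192]
tool_rot: [-0.0, 0.707, 0.707, -0.001]
ft_force: [0.6, -0.1, 0.6]
width: 0.0383
```

```bash
python3 - <<'E'
from h import *
guide(6);rel((.478,.3593,.098),90)
t=cv2.imread('pics/t6.png');s=cv2.imread('pics/s6.png')
cv2.imwrite('pics/g6.png',np.hstack([cv2.resize(s[60:250,180:370],None,fx=2.1,fy=2.1),cv2.resize(t[200:320,220:340],(399,399))]))
E
```

```text
t 8.93 pos [0.4771 0.3589 0.2192] yaw 90.04 tilt 0.13 F [ 0.6 -0.1  0.6] T [ 0.01 -0.09  0.02] w 0.0383 q [ 0.65  0.37  0.14  1.35 -0.    0.64]
(array([190.35, 285.57]), array([12.62, 12.84])) (array([248.85, 162.14]), array([ 7.11, 11.62])) guide [0.48419543 0.1630214  0.1573    ] y rel -0.0003620468966433159 tri [0.48351915 0.16305213 0.15766555]
d [0.0018 0.0007 0.2443] r [-0.0003  0.0003 -0.0004]
```

View pics/g6.png

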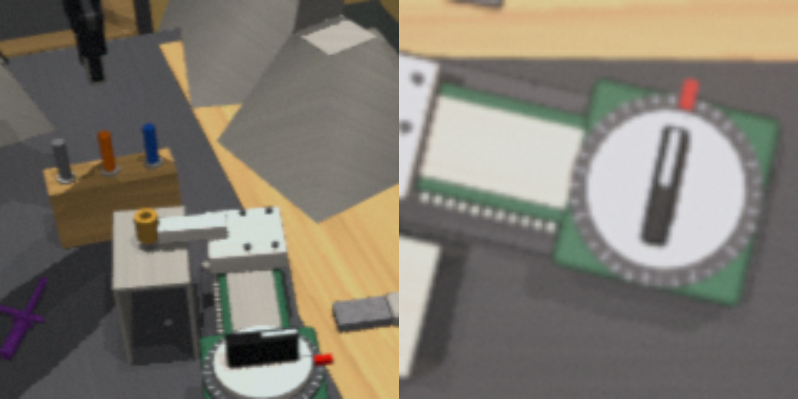

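```bash
cat >> h.py <<'E'
def wheel(t):
    k=6;c=cv2.resize(t[228:286,272:330],None,fx=k,fy=k,interpolation=cv2.INTER_CUBIC)
    g=cv2.cvtColor(c,cv2.COLOR_BGR2GRAY);m=(g<130).astype(np.uint8)
    Y,X=np.mgrid[:m.shape[0],:m.shape[1]];m[np.hypot(X-28*k,Y-28.5*k)>21*k]=0
    r=cv2.minAreaRect(cv2.convexHull(np.argwhere(m>0)[:,::-1].astype(np.int32).reshape(-1,1,2)))
    W=np.array([onz('top',p,.156) for p in ((cv2.boxPoints(r)+.5)/k-.5+[272,228])])
    E=[W[1]-W[0],W[2]-W[1]];e=max(E,key=np.linalg.norm);print('bar angle',np.degrees(np.arctan2(e[1],e[0])),'ctr',W.mean(0),[np.linalg.norm(x) for x in E])
    hc=cv2.cvtColor(cv2.resize(t[215:240,292:320],None,fx=k,fy=k,interpolation=cv2.INTER_CUBIC),cv2.COLOR_BGR2HSV)
    m=cv2.inRange(hc,np.array((0,110,80)),np.array((8,255,255)))|cv2.inRange(hc,np.array((172,110,80)),np.array((180,255,255)))
    r=cv2.minAreaRect(np.argwhere(m>0)[:,::-1].astype(np.int32));q=(np.array(r[0])+.5)/k-.5+[292,215]
    w=onz('top',q,.122);print('red px',q,w)
    for c in((.5449,-.0456),(.5440,-.0457)):print(' red ang',np.degrees(np.arctan2(w[1]-c[1],w[0]-c[0])))
    B=np.array([onz('top',p,.122) for p in((cv2.boxPoints(r)+.5)/k-.5+[292,215])]);print([np.linalg.norm(B[1]-B[0]),np.linalg.norm(B[2]-B[1])],[np.degrees(np.arctan2(*(B[i+1]-B[i])[[1,0]])) for i in(0,1)])
E
python3 - <<'E'
from h import *
wheel(cv2.imread('pics/t6.png'));wheel(cv2.imread('pics/top0.png'))
E
```

```text
bar angle -10.969832639476646 ctr [ 0.54399205 -0.04625055  0.156     ] [np.float64(0.06937131540580252), np.float64(0.01659846216985779)]
red px [306.74019623 227.87255096] [ 0.60275785 -0.05893416  0.122     ]
 red ang -12.97802182138319
 red ang -12.693048399196782
[np.float64(0.018524648291037824), np.float64(0.00904997055526209)] [np.float64(-13.256625421173188), np.float64(-103.5270755735134)]
bar angle -108.39738847639948 ctr [ 0.54404851 -0.04569071  0.156     ] [np.float64(0.01661709824388151), np.float64(0.06904947236412319)]
red px [306.75484212 227.94018046] [ 0.60262097 -0.05896524  0.122     ]
 red ang -13.037039861462336
 red ang -12.750626809839302
[np.float64(0.01876418421244262), np.float64(0.009268531101426914)] [np.float64(-14.146296795618692), np.float64(-104.42830726624283)]
```

Emit:
{"fn": "play_rows", "kwargs": {
  "commands": [
    {"dx":0.002,"dy":0.001,"dz":0.1,"rx":0,"ry":0,"rz":0,"fingers":0.1},
    {"dx":0.002,"dy":0.001,"dz":0.18,"rx":0,"ry":0,"rz":0,"fingers":0.1},
    {"dx":0.002,"dy":0.001,"dz":0.24,"rx":0,"ry":0,"rz":0,"fingers":0.1},
    {"dx":0.002,"dy":0.001,"dz":0.24,"rx":0,"ry":0,"rz":0,"fingers":0.1},
    {"dx":0.002,"dy":0.001,"dz":0.24,"rx":0,"ry":0,"rz":0,"fingers":0.1}
  ]
}}

```text
time: 9.65
eef_pos: [0.4789, 0.3604, 0.1018]
tool_rot: [0.0, 0.707, 0.707, 0.001]
ft_force: [-0.3, -0.4, 0.2]
width: 0.0387
```

```bash
python3 - <<'E'
from h import *
st()
s=arm.get_image('side')[:,:,::-1]
cv2.imwrite('pics/g7.png',cv2.resize(s[80:200,180:300],None,fx=4,fy=4))
E
```

```text
t 9.65 pos [0.4789 0.3604 0.1018] yaw 89.97 tilt 0.1 F [-0.3 -0.4  0.2] T [-0.05  0.01  0.01] w 0.0387 q [ 0.65  0.43 -0.07  1.07  0.    0.65]
```

View pics/g7.png

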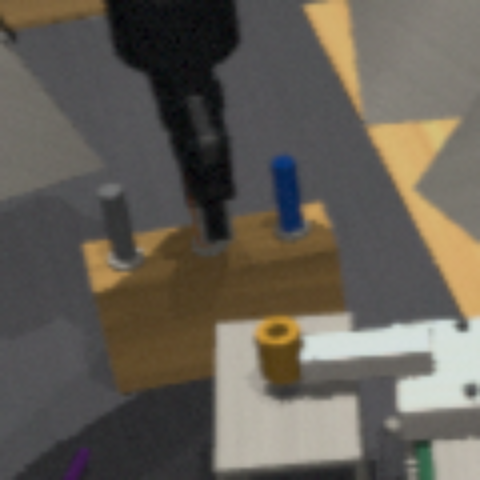

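Emit:
{"fn": "play_rows", "kwargs": {
  "commands": [
    {"dx":0,"dy":0,"dz":0.005,"rx":0,"ry":0,"rz":0,"fingers":1},
    {"dx":0,"dy":0,"dz":0.005,"rx":0,"ry":0,"rz":0,"fingers":1},
    {"dx":0,"dy":0,"dz":0.005,"rx":0,"ry":0,"rz":0,"fingers":1},
    {"dx":0,"dy":0,"dz":0.005,"rx":0,"ry":0,"rz":0,"fingers":1},
    {"dx":0,"dy":0,"dz":0.005,"rx":0,"ry":0,"rz":0,"fingers":1}
  ]
}}

```text
time: 10.32
eef_pos: [0.4787, 0.3609, 0.099]
tool_rot: [0.0, 0.707, 0.707, 0.001]
ft_force: [0.8, -1.2, 5.7]
width: 0.0147
```

```bash
python3 - <<'E'
from h import *
st()
E
```

```text
t 10.32 pos [0.4787 0.3609 0.099 ] yaw 90.04 tilt 0.11 F [ 0.8 -1.2  5.7] T [-0.27 -0.08 -0.01] w 0.0147 q [ 0.65  0.43 -0.07  1.06 -0.    0.65]
```

Emit:
{"fn": "play_rows", "kwargs": {
  "commands": [
    {"dx":0,"dy":0,"dz":-0.05,"rx":0,"ry":0,"rz":0,"fingers":1},
    {"dx":0,"dy":0,"dz":-0.15,"rx":0,"ry":0,"rz":0,"fingers":1},
    {"dx":0,"dy":0,"dz":-0.27,"rx":0,"ry":0,"rz":0,"fingers":1},
    {"dx":0,"dy":0,"dz":-0.36,"rx":0,"ry":0,"rz":0,"fingers":1},
    {"dx":0,"dy":0,"dz":-0.36,"rx":0,"ry":0,"rz":0,"fingers":1},
    {"dx":0,"dy":0,"dz":-0.36,"rx":0,"ry":0,"rz":0,"fingers":1}
  ]
}}

```text
time: 11.08
eef_pos: [0.4778, 0.3605, 0.2771]
tool_rot: [-0.0, 0.707, 0.707, -0.0]
ft_force: [-0.3, -0.5, -0.7]
width: 0.0146
```

```bash
python3 - <<'E'
from h import *
st();rel((.4842,.1632,.275),90)
E
```

```text
t 11.07 pos [0.4778 0.3605 0.2771] yaw 90.04 tilt 0.04 F [-0.3 -0.5 -0.7] T [-0.01  0.03 -0.01] w 0.0146 q [0.65 0.36 0.28 1.49 0.   0.65]
d [-0.3946  0.0126  0.0044] r [-0.0004  0.0002  0.0005]
```

Emit:
{"fn": "play_rows", "kwargs": {
  "commands": [
    {"dx":-0.1,"dy":0.003,"dz":0,"rx":0,"ry":0,"rz":0,"fingers":1},
    {"dx":-0.2,"dy":0.006,"dz":0,"rx":0,"ry":0,"rz":0,"fingers":1},
    {"dx":-0.3,"dy":0.01,"dz":0,"rx":0,"ry":0,"rz":0,"fingers":1},
    {"dx":-0.37,"dy":0.0126,"dz":0,"rx":0,"ry":0,"rz":0,"fingers":1},
    {"dx":-0.3946,"dy":0.0126,"dz":0.004,"rx":0,"ry":0,"rz":0,"fingers":1},
    {"dx":-0.3946,"dy":0.0126,"dz":0.004,"rx":0,"ry":0,"rz":0,"fingers":1},
    {"dx":-0.3946,"dy":0.0126,"dz":0.004,"rx":0,"ry":0,"rz":0,"fingers":1}
  ]
}}

```text
time: 11.95
eef_pos: [0.4844, 0.1641, 0.2753]
tool_rot: [-0.0, 0.707, 0.708, -0.0]
ft_force: [-0.1, 0.9, -1.9]
width: 0.0142
```

```bash
python3 - <<'E'
from h import *
st()
s=arm.get_image('side')[:,:,::-1];t=arm.get_image('top')[:,:,::-1]
cv2.imwrite('pics/s8.png',s)
cv2.imwrite('pics/g8.png',np.hstack([cv2.resize(s[100:200,200:300],None,fx=4,fy=4,interpolation=cv2.INTER_CUBIC),cv2.resize(t[230:330,140:240],None,fx=4,fy=4)]))
E
```

```text
t 11.95 pos [0.4844 0.1641 0.2753] yaw 90.08 tilt 0.05 F [-0.1  0.9 -1.9] T [0.03 0.02 0.  ] w 0.0142 q [0.33 0.2  0.05 1.42 0.   0.33]
```

View pics/g8.png

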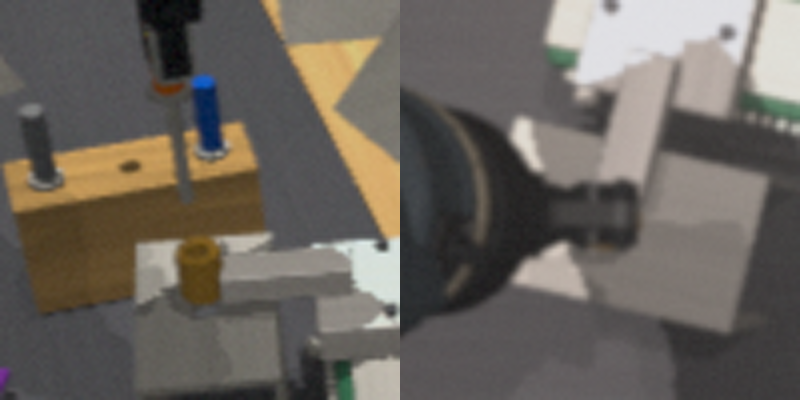

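```bash
python3 - <<'E'
from h import *
s=cv2.imread('pics/s8.png')
for z in(.261,.25,.23,.21,.1913,.1573):print(z,proj('side',(.4844,.1641,z)).round(2))
g=cv2.cvtColor(s,cv2.COLOR_BGR2GRAY)
for v in range(122,152,3):print(v,g[v,236:256])
cv2.imwrite('pics/g8b.png',cv2.resize(s[115:175,225:275],None,fx=11,fy=10,interpolation=cv2.INTER_CUBIC))
E
```

```text
0.261 [243.28 121.92]
0.25 [243.99 126.48]
0.23 [245.24 134.56]
0.21 [246.44 142.39]
0.1913 [247.54 149.49]
0.1573 [249.45 161.88]
122 [77 75 68 59 58 58 55 58 58 68 72 69 52 41 42 41 39 38 70 81]
125 [81 78 75 71 72 74 72 70 68 74 72 78 58 37 36 28 34 39 59 80]
128 [84 85 84 83 86 78 76 74 69 77 84 83 66 47 36 35 37 33 50 73]
131 [ 86  82  85  85  83  80  72  73  70  70  78  88  86  60  39  32  35  34
  50 102]
134 [126 128 134 152 161 159 122  83  74  81 128 145 143 111  64  39  32  36
  44  91]
137 [151 153 151 155 157 153 139 102  77  79 104 142 141 136 107  74  57  59
  83  93]
140 [159 158 159 161 157 157 153 117  85  77  87 143 157 147 131 127 106 112
 143 153]
143 [150 149 151 149 147 146 143 114  86  77  79 102 134 144 142 143 146 144
 141 123]
146 [142 144 136 119 113 101  85  83  83  79  77  71  67  70  66  66  70  71
  68  69]
149 [68 67 70 70 72 73 72 70 68 72 76 77 71 73 74 77 74 74 78 78]
```

View pics/g8b.png

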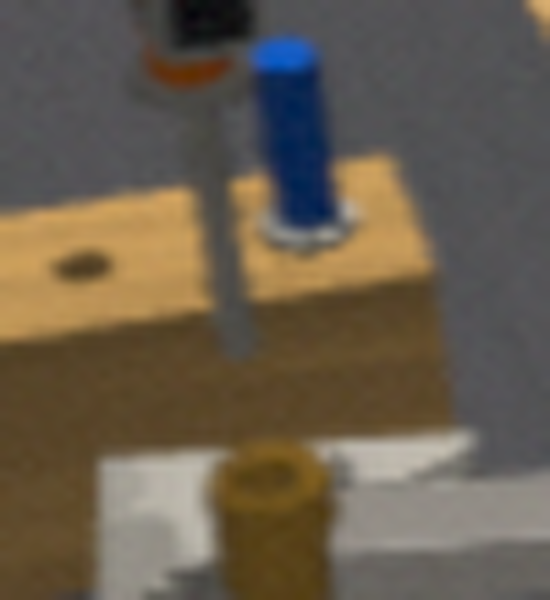

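Emit:
{"fn": "play_rows", "kwargs": {
  "commands": [
    {"dx":-0.001,"dy":0.002,"dz":0.02,"rx":0,"ry":0,"rz":0,"fingers":1},
    {"dx":-0.001,"dy":0.002,"dz":0.046,"rx":0,"ry":0,"rz":0,"fingers":1},
    {"dx":-0.001,"dy":0.002,"dz":0.046,"rx":0,"ry":0,"rz":0,"fingers":1},
    {"dx":-0.001,"dy":0.002,"dz":0.046,"rx":0,"ry":0,"rz":0,"fingers":1}
  ]
}}

```text
time: 12.55
eef_pos: [0.4854, 0.1628, 0.2528]
tool_rot: [-0.0, 0.707, 0.707, -0.0]
ft_force: [0.4, 0.7, -0.7]
width: 0.0145
```

```bash
python3 - <<'E'
from h import *
st()
s=arm.get_image('side')[:,:,::-1]
cv2.imwrite('pics/s9.png',s)
P=arm.state()['eef_pos'];tip=P-[0,0,.084]
print(proj('side',tip),[(proj('side',tip+np.eye(3)[i]*.01)-proj('side',tip)).round(2) for i in range(3)])
cv2.imwrite('pics/g9.png',cv2.resize(s[130:185,225:275],None,fx=11,fy=11,interpolation=cv2.INTER_CUBIC))
E
```

```text
t 12.55 pos [0.4854 0.1628 0.2528] yaw 90.04 tilt 0.02 F [ 0.4  0.7 -0.7] T [-0.08 -0.   -0.01] w 0.0145 q [0.32 0.21 0.   1.36 0.   0.32]
[249.44880923 157.90944234] [array([ 4.4 , -0.96]), array([-1.07, -2.62]), array([-0.56, -3.64])]
```

View pics/g9.png

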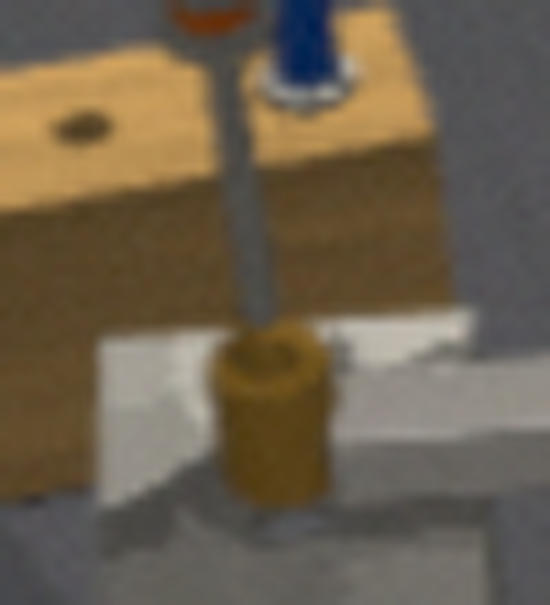

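Emit:
{"fn": "play_rows", "kwargs": {
  "commands": [
    {"dx":0,"dy":0,"dz":0.015,"rx":0,"ry":0,"rz":0,"fingers":1},
    {"dx":0,"dy":0,"dz":0.025,"rx":0,"ry":0,"rz":0,"fingers":1},
    {"dx":0,"dy":0,"dz":0.03,"rx":0,"ry":0,"rz":0,"fingers":1},
    {"dx":0,"dy":0,"dz":0.03,"rx":0,"ry":0,"rz":0,"fingers":1}
  ]
}}

```text
time: 13.1
eef_pos: [0.4853, 0.1627, 0.2376]
tool_rot: [-0.0, 0.707, 0.707, -0.0]
ft_force: [-1.0, 0.9, -0.5]
width: 0.0147
```

```bash
python3 - <<'E'
from h import *
st()
s=arm.get_image('side')[:,:,::-1]
cv2.imwrite('pics/g10.png',cv2.resize(s[130:185,225:275],None,fx=11,fy=11,interpolation=cv2.INTER_CUBIC))
E
```

```text
t 13.1 pos [0.4853 0.1627 0.2376] yaw 90.03 tilt 0.02 F [-1.   0.9 -0.5] T [ 0.    0.06 -0.  ] w 0.0147 q [ 0.32  0.21 -0.03  1.33  0.    0.32]
```

View pics/g10.png

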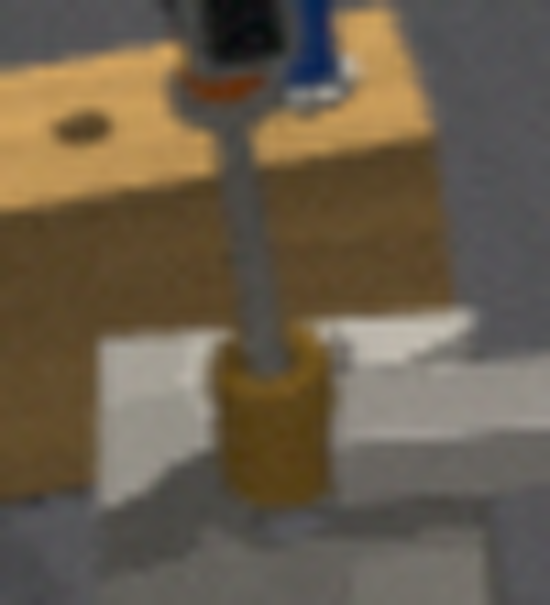

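Emit:
{"fn": "play_rows", "kwargs": {
  "commands": [
    {"dx":0,"dy":0,"dz":0.01,"rx":0,"ry":0,"rz":0,"fingers":1},
    {"dx":0,"dy":0,"dz":0.02,"rx":0,"ry":0,"rz":0,"fingers":1},
    {"dx":0,"dy":0,"dz":0.03,"rx":0,"ry":0,"rz":0,"fingers":1},
    {"dx":0,"dy":0,"dz":0.03,"rx":0,"ry":0,"rz":0,"fingers":1}
  ]
}}

```text
time: 13.65
eef_pos: [0.4852, 0.1627, 0.2223]
tool_rot: [-0.0, 0.707, 0.707, -0.0]
ft_force: [0.3, 0.5, 0.1]
width: 0.0147
```

```bash
python3 - <<'E'
from h import *
st()
s=arm.get_image('side')[:,:,::-1]
print(yel(s,(238,150,262,178)))
cv2.imwrite('pics/g11.png',cv2.resize(s[130:185,225:275],None,fx=11,fy=11,interpolation=cv2.INTER_CUBIC))
E
```

```text
t 13.65 pos [0.4852 0.1627 0.2223] yaw 90.04 tilt 0.05 F [0.3 0.5 0.1] T [-0.02 -0.01 -0.03] w 0.0147 q [ 0.32  0.22 -0.06  1.29  0.    0.32]Traceback (most recent call last):
  File "<stdin>", line 4, in <module>
  File "h.py", line 46, in yel
    p=cv2.convexHull(np.argwhere(m>0)[:,::-1].astype(np.int32).reshape(-1,1,2));e=cv2.fitEllipse(p)
                                                                                  ~~~~~~~~~~~~~~^^^
cv2.error: OpenCV(4.12.0) /io/opencv/modules/imgproc/src/shapedescr.cpp:356: error: (-215:Assertion failed) n >= 0 && (depth == CV_32F || depth == CV_32S) in function 'fitEllipseNoDirect'
```

Emit:
{"fn": "play_rows", "kwargs": {
  "commands": [
    {"dx":0,"dy":0,"dz":0.015,"rx":0,"ry":0,"rz":0,"fingers":1},
    {"dx":0,"dy":0,"dz":0.03,"rx":0,"ry":0,"rz":0,"fingers":1},
    {"dx":0,"dy":0,"dz":0.045,"rx":0,"ry":0,"rz":0,"fingers":1},
    {"dx":0,"dy":0,"dz":0.06,"rx":0,"ry":0,"rz":0,"fingers":1},
    {"dx":0,"dy":0,"dz":0.06,"rx":0,"ry":0,"rz":0,"fingers":1}
  ]
}}

```text
time: 14.32
eef_pos: [0.4851, 0.1627, 0.1921]
tool_rot: [-0.0, 0.707, 0.707, -0.0]
ft_force: [-0.4, -0.0, -0.4]
width: 0.0149
```

```bash
python3 - <<'E'
from h import *
st()
s=arm.get_image('side')[:,:,::-1]
cv2.imwrite('pics/g11.png',cv2.resize(s[130:185,225:275],None,fx=11,fy=11,interpolation=cv2.INTER_CUBIC))
E
```

```text
t 14.32 pos [0.4851 0.1627 0.1921] yaw 90.04 tilt 0.07 F [-0.4 -0.  -0.4] T [-0.03  0.03  0.01] w 0.0149 q [ 0.32  0.23 -0.12  1.22  0.    0.32]
```

View pics/g11.png

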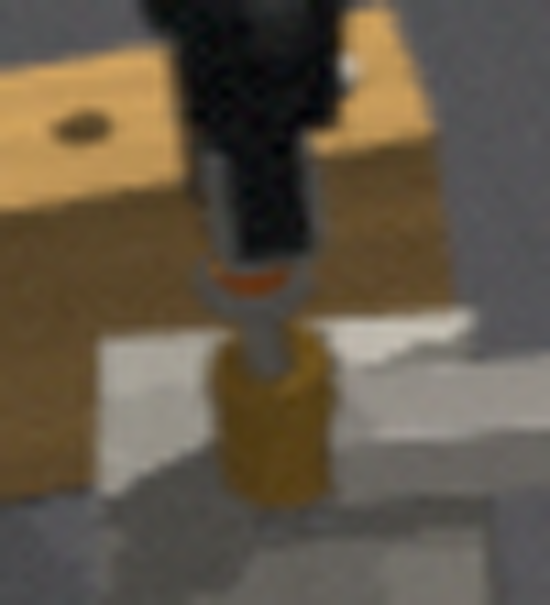

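Emit:
{"fn": "play_rows", "kwargs": {
  "commands": [
    {"dx":0,"dy":0,"dz":0.015,"rx":0,"ry":0,"rz":0,"fingers":1},
    {"dx":0,"dy":0,"dz":0.03,"rx":0,"ry":0,"rz":0,"fingers":1},
    {"dx":0,"dy":0,"dz":0.036,"rx":0,"ry":0,"rz":0,"fingers":1},
    {"dx":0,"dy":0,"dz":0.038,"rx":0,"ry":0,"rz":0,"fingers":1},
    {"dx":0,"dy":0,"dz":0.038,"rx":0,"ry":0,"rz":0,"fingers":1}
  ]
}}

```text
time: 15.0
eef_pos: [0.4855, 0.1628, 0.174]
tool_rot: [0.0, 0.707, 0.707, 0.0]
ft_force: [-0.1, 0.3, -0.3]
width: 0.0144
```

```bash
python3 - <<'E'
from h import *
st()
E
```

```text
t 15.0 pos [0.4855 0.1628 0.174 ] yaw 90.04 tilt 0.02 F [-0.1  0.3 -0.3] T [-0.02  0.03 -0.01] w 0.0144 q [ 0.32  0.24 -0.16  1.17  0.    0.32]
```

Emit:
{"fn": "play_rows", "kwargs": {
  "commands": [
    {"dx":0,"dy":0,"dz":0.003,"rx":0,"ry":0,"rz":0,"fingers":1},
    {"dx":0,"dy":0,"dz":0.005,"rx":0,"ry":0,"rz":0,"fingers":1},
    {"dx":0,"dy":0,"dz":0.005,"rx":0,"ry":0,"rz":0,"fingers":1}
  ]
}}

```text
time: 15.38
eef_pos: [0.4857, 0.1629, 0.1738]
tool_rot: [0.001, 0.707, 0.707, 0.001]
ft_force: [-6.0, -3.1, 23.9]
width: 0.0148
```

```bash
python3 - <<'E'
from h import *
st()
E
```

```text
t 15.38 pos [0.4857 0.1629 0.1738] yaw 90.04 tilt 0.16 F [-6.  -3.1 23.9] T [-0.5   1.71 -0.03] w 0.0148 q [ 0.32  0.24 -0.16  1.17  0.    0.32]
```

Emit:
{"fn": "play_rows", "kwargs": {
  "commands": [
    {"dx":0,"dy":0,"dz":-0.003,"rx":0,"ry":0,"rz":0,"fingers":1},
    {"dx":0,"dy":0,"dz":-0.003,"rx":0,"ry":0,"rz":0,"fingers":0.4},
    {"dx":0,"dy":0,"dz":-0.003,"rx":0,"ry":0,"rz":0,"fingers":0.1},
    {"dx":0,"dy":0,"dz":-0.003,"rx":0,"ry":0,"rz":0,"fingers":0.1},
    {"dx":0,"dy":0,"dz":-0.003,"rx":0,"ry":0,"rz":0,"fingers":0.1}
  ]
}}

```text
time: 16.0
eef_pos: [0.4855, 0.1628, 0.1727]
tool_rot: [-0.0, 0.707, 0.707, -0.0]
ft_force: [0.6, 0.1, -0.5]
width: 0.0387
```

```bash
python3 - <<'E'
from h import *
st()
s=arm.get_image('side')[:,:,::-1]
cv2.imwrite('pics/g12.png',cv2.resize(s[120:185,220:280],None,fx=9,fy=9,interpolation=cv2.INTER_CUBIC))
E
```

```text
t 16.0 pos [0.4855 0.1628 0.1727] yaw 90.04 tilt 0.02 F [ 0.6  0.1 -0.5] T [ 0.    0.01 -0.  ] w 0.0387 q [ 0.32  0.24 -0.16  1.17  0.    0.32]
```

View pics/g12.png

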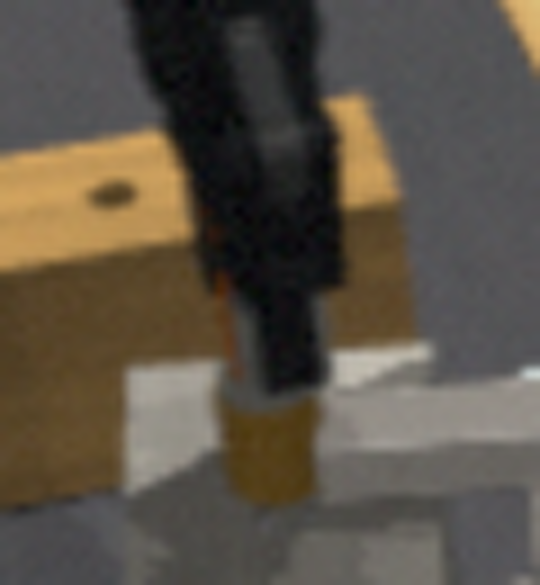

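Emit:
{"fn": "play_rows", "kwargs": {
  "commands": [
    {"dx":0,"dy":0,"dz":-0.05,"rx":0,"ry":0,"rz":0,"fingers":0.1},
    {"dx":0,"dy":0,"dz":-0.15,"rx":0,"ry":0,"rz":0,"fingers":0.1},
    {"dx":0,"dy":0,"dz":-0.25,"rx":0,"ry":0,"rz":0,"fingers":0.1},
    {"dx":0.12,"dy":0,"dz":-0.25,"rx":0,"ry":0,"rz":0,"fingers":0.1},
    {"dx":0.24,"dy":0,"dz":-0.25,"rx":0,"ry":0,"rz":0,"fingers":0.1},
    {"dx":0.36,"dy":0,"dz":-0.25,"rx":0,"ry":0,"rz":0,"fingers":0.1},
    {"dx":0.4,"dy":0,"dz":-0.25,"rx":0,"ry":0,"rz":0,"fingers":0.1},
    {"dx":0.4,"dy":0,"dz":-0.25,"rx":0,"ry":0,"rz":0,"fingers":0.1}
  ]
}}

```text
time: 17.05
eef_pos: [0.4851, 0.3637, 0.2971]
tool_rot: [-0.0, 0.706, 0.708, -0.001]
ft_force: [-0.3, -0.2, -0.0]
width: 0.0387
```

```bash
python3 - <<'E'
from h import *
st()
s=arm.get_image('side')[:,:,::-1].copy();t=arm.get_image('top')[:,:,::-1].copy()
cv2.imwrite('pics/t13.png',t);wheel(t)
cv2.imwrite('pics/g13.png',np.hstack([cv2.resize(s[110:270,190:350],(399,399),interpolation=cv2.INTER_CUBIC),cv2.resize(t[200:350,180:330],(399,399),interpolation=cv2.INTER_CUBIC)]))
a=blob(t,(6,120,80),(16,255,255),(170,270,215,300))[:2];b=blob(s,(6,150,80),(16,255,255),(230,130,265,175))[:2];print(a,b)
print(tri(np.array(a[0][1]),np.array(b[0][1])))
E
```

```text
t 17.05 pos [0.4851 0.3637 0.2971] yaw 90.15 tilt 0.07 F [-0.3 -0.2 -0. ] T [-0.01 -0.   -0.04] w 0.0387 q [ 0.64  0.38  0.35  1.55 -0.    0.64]
bar angle -10.970171072814518 ctr [ 0.54401783 -0.04628913  0.156     ] [np.float64(0.06930570315258584), np.float64(0.01653236623425533)]
red px [306.77941132 227.88235474] [ 0.60273881 -0.05901337  0.122     ]
 red ang -13.056632522496669
 red ang -12.770538697705438
[np.float64(0.01852464782917701), np.float64(0.009213013488744275)] [np.float64(-13.256619639494062), np.float64(-103.52706373075502)]
[(71, [185.79, 285.03], [180, 282, 13, 7])] [(165, [247.48, 150.98], [242, 140, 11, 23])]
(array([0.48433382, 0.16445494, 0.18712616]), array([-0.05568064,  0.26545297]), array([ 0.23112136, -0.01930095]))
```

View pics/g13.png

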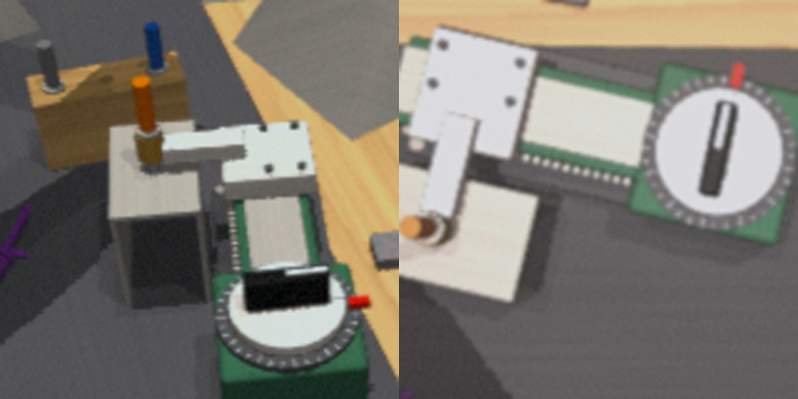

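```bash
python3 -c "
from workcell import arm
print(arm.hand_in())"
```

```text
the job is handed in; nothing more can be done
None
```

The slide is set on its mark, and the orange pin stands in the guide with its collar down. The job is handed in after about 17 s; no verdict was reported.

**What I did:** I turned the wheel anticlockwise to about 0.78 rad past the mark; the guide then measured 6.9 mm beyond the pilot hole. I came back clockwise and let go. Then I took the orange pin and lowered it through guide and pilot hole until the collar met the guide at about 24 N, and released it. The arm is now clear, above the wooden block.

**Last checks:**
- **Wheel:** the line measures about 1.9° (1.6 mm) short of the red mark, inside the 4 mm limit. It did not move during the pin work.
- **Guide:** measured 0.4 mm from the pilot hole's axis before the pin went in. The wheel angle implies about +0.7 mm, so the two disagree by roughly 1 mm; both are inside 2.5 mm.
- **Pin:** it looks upright with the collar on the guide, and the handle centre triangulates to 0.187 m. That matches a guide mouth at 0.158 m, though contact during insertion suggested about 0.160 m. The cameras are good to about 2 mm.
- **Other things:** I kept clear of the other two pins, the wrench, hammer, brush, can and jar, but did not re-measure their positions. The two purple look-alikes show in a different pose than at the start. I don't know why, as the arm never went near them.

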